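Seat the laser level's half-ball in its bowl mount and lock the bail

TASK

Take the laser level out of its sloped rest and set its half-ball base gently into the bowl of the mount, so that it is fully home and stands upright, and let go of it. Then swing the mount's red-knobbed bail over the level and all the way down until it lies on the level's dark flange. Do not knock the other things on the bench about.

Things in the scene. Friction and masses are not known exactly. Their poses are not given: they have to be found in the camera images.
- level: laser level, 79 mm tall, 0.3 to 0.45 kg, any turn about its z axis is fine. Origin at the lowest point of its steel half ball (radius 25, centre at z 25), z to its top. Dark flange of radius 42 from z 28 to 33; above it a square 40x40 yellow body with glass band and black cap, faces square to its x and y, z 33 to 79: grip it there. It starts in the rest leaning 35 degrees, its top to the rest's -x.
- level_ball (a point): centre of the level's half ball, 25 mm above the level's origin on its axis
- rest: black sloped rest, fixed, yawed up to 0.35 rad, left or right of the mount; base plate 140x100x14 mm, x -52 to +88; origin at the bench. Its cup, leaning 35 degrees to the rest's -x, holds the half ball (centre at x 20, y 0, z 80); a small pad on a post bears the flange from below on the -x side; the body stands free on all sides. Draw the level out along its own leaning axis.
- mount: grey mount, fixed, yawed up to 0.35 rad; base plate 150x100x12 mm, x -65 to +85; origin at the bench under the bowl's centre. On a pedestal an aluminium bowl, rim at z 77, radius 34; two lugs up to z 102 at x +70, y +-44 carry the bail.
- bowl_centre (a point): where the centre of the half ball lies when it is fully seated in the bowl: 80 mm above the bench on the bowl's axis. Friction holds a released level at the lean it is left with, so let go of it upright
- bail (a joint): hinge of the bail, a U of 8 mm wire with legs 72 mm apart; axis along the mount's y. 0 = level, lying on a seated level's flange; grows as it opens: pi/2 is upright; it starts at 1.75 to 2.0, leaning away to the mount's +x, clear of the bowl; stop at 2.1. Friction (0.05 Nm) keeps it where left when steep; below about 1 rad it sinks by its weight (0.1 kg), to -0.15 if no level is there.
- bail_hinge (a point): middle of the bail's hinge axis, at x +70, y 0, z 92 in the mount's frame (fixed)
- bail_knob (a point): centre of the bail's red ball knob, 22 mm in diameter, 158 mm from the hinge axis; the U's cross bar is 36 mm nearer to the hinge and passes a seated level's top with 10 mm to spare. At joint value q the knob is 158*cos(q) to the mount's -x and 158*sin(q) up from bail_hinge. Pinch it across the mount's y and follow the arc.
- sand_block: cork sanding block, 62x112x29 mm, loose bystander; origin under its centre
- tape_measure: yellow tape measure, 63x99x37 mm, loose bystander; origin under its centre
- masking_tape: roll of masking tape lying flat, 105x105x36 mm, loose bystander; origin under its centre
- glue_bottle: yellow glue bottle with orange cap, 56x56x170 mm, loose bystander; origin under its centre
- round_tin: flat dark round tin, 99x99x24 mm, loose bystander; origin under its centre
- parcel_small: small grey carton, 67x101x56 mm, loose bystander; origin under its centre

How it is judged:
By the outcome, as a careful person would: the job done as asked, in the order asked, and still so for the second after the job is handed in, with the robot touching nothing.
It also fails if it takes over 64 s, if anything falls off the work surface, if the arm or the gripper's body presses on something with over 40 N, if the wrist force passes 120 N, or if a joint passes its speed limit or range.

ROBOT

A 6-joint arm with a two-finger parallel gripper is mounted at the origin on a cart in front of the work surface, level with it; the furniture and walls round the work are solid. World frame = base frame: x ahead of the robot, y to its left, z up, the work surface at z = 0. Lengths are in mm, angles in rad, forces in N, time in s.
With the tool pointing down it reaches from about 350 to 875 mm from the base axis. Payload 4.2 kg.
Tool frame: the origin (TCP) lies at the very end of the fingers, on their centre line; the grasp point (between the pads) lies arm.grip_point_offset behind it (arm.grip_point_offset is the distance from the TCP to the grasp point, in mm); z points along the fingers, y is the line along which they close (so a half turn about z gives the same grasp; the last joint's range is limited). The gripper opens to 85 mm and grips with 20 to 120 N. Pads are 22 mm wide; open, the fingers measure 114 mm over their backs; the gripper's body (76 mm by 85 mm) begins 54 mm behind the grasp point. The pads swing forward as they close: fully open they stand 13 mm farther back than shut.
Start: joints at [1.461, 0.385, 0.008, 0, -1.194, -0.259], TCP at [225.277, 582.966, 231.312] pointing down, gripper open.
Joint ranges: [-3.14, 3.14], [-1.21, 2.06], [-1.07, 1.41], [-3.16, 2.05], [-2.99, -0.16], [-3.1, 3.1]. Speed limits (rad/s): [2.79, 2.79, 3.14, 3.14, 3.14, 3.14].

INTERFACE

Orientations are given as a unit quaternion [x, y, z, w].
In Python, from bench import arm, cams, ticket gives the robot as it stands.
- The arm moves only by the tool servo_tool, never from a script. Its argument "commands" is a list that holds one entry, the list of rows, each a list of 7 numbers: the closure in counts, from 0 (fully open) to 255 (shut), then the shift along the tool's x, y, z in m, then the turn, a rotation vector about the tool's x, y, z in degrees. In form: [[[grip, x, y, z, ax, ay, az], ...]]. A call has 1 to 10 rows; each row shifts and turns the commanded pose from where the row before left it, along the tool's axes as they then stand; what a row does not reach is not made up. A row lasts 1/12 s, in which the tool goes at most 41.7 mm and 7.16 degrees, less where a joint would pass 70% of its speed; a pose out of reach is approached as far as the arm can. A call with a gripper value outside its range is refused whole. The fingers move at their own pace and stop on an object; the grip force is fixed at half the most. Time passes only in rows, so rows that do not move let the fingers close. It gives the time, the measured TCP pose, the force, the opening and the grip force at its end, in the units of the state.
- arm.read_state(): the state, without advancing time (a new reading comes with each control period).
- cams.get_image(name): name is "scene" or "top"; returns a dict with "frame" (400x640x3 uint8, blue, green, red), "K" (3x3 intrinsics, pixels), "T" (4x4, takes a point from camera to world coordinates). Camera axes: x right, y up, looking along -z (the intrinsics and any distortion apply to the point x, -y, -z); pixel columns grow to the right and rows downward; lengths in mm; the calibration is good to about 2 mm. A picture is of the moment at which its call begins. There is no depth.
- ticket.job_done(): hands the job in; it is judged then, once.
The state is a dict: "clock": time; "joints": joint angles; "joint_vel": joint speeds; "joint_efforts": joint torques, N m; "position": TCP position; "ee_rot": TCP orientation; "contact_force": force on the tool from outside, world axes, zero at the start; "wrist_torque": the same for the moment, N m; "gripper_width": finger opening in mm; "grasp_force": force on a finger pad.
Only numpy, scipy, OpenCV 4.12 (cv2) and the standard library are available. Lean on these libraries where they do the work, as an engineer would, in place of code of your own. Each camera call takes 0.05 s, during which the arm holds its last target. There are 200 camera calls.

## Working session

There is one attempt and no reset: what is moved stays moved. The work goes in short steps, Python scripts to look and compute and a tool call to move; the robot and the scene stay as the last step left them, time stands still between calls to the robot, and variables do not carry over. Pictures are saved under pics/ and viewed, at most 13 in all, crops included, and the job is handed in when it is done.

Besides the shell and the picture viewer there is one more tool, called by a JSON object that holds its "api" and its "payload". servo_tool: Moves the arm, as the interface text tells. Its arguments: {"type":"object","properties":{"commands":{"type":"array","items":{"type":"array","items":{"type":"array","items":{"type":"number"}}}}},"required":["commands"]}

```bash
ls; mkdir -p pics
python3 - <<'E'
from bench import arm,cams
import cv2,numpy as np
for n in("scene","top"):
    d=cams.get_image(n);cv2.imwrite(f"pics/{n}0.png",d["frame"]);print(n,d["K"].tolist(),np.round(d["T"],4).tolist(),[k for k in d])
print(arm.read_state(),arm.grip_point_offset)
E
```

```text
pics
scene [[506.60591039542504, 0.0, 313.9063018090653], [0.0, 506.60591039542504, 202.44528174809935], [0.0, 0.0, 1.0]] [[-0.5344, 0.6001, -0.5952, -428.0905], [-0.8452, -0.3868, 0.3688, 518.2193], [-0.0089, 0.7002, 0.7139, 1262.782], [0.0, 0.0, 0.0, 1.0]] ['frame', 'K', 'T']
top [[429.56524523688785, 0.0, 320.4533565715373], [0.0, 429.56524523688785, 204.74850153447017], [0.0, 0.0, 1.0]] [[0.0088, 0.9958, -0.0909, 482.4748], [-0.9997, 0.0067, -0.0231, -96.3162], [-0.0224, 0.0911, 0.9956, 1143.1872], [0.0, 0.0, 0.0, 1.0]] ['frame', 'K', 'T']
{'clock': 0.1, 'joints': array([ 1.46059019e+00,  3.85460553e-01,  6.77887617e-03, -4.11653211e-04,
       -1.19399512e+00, -2.58609226e-01]), 'joint_vel': array([-0.00090854, -0.00161196,  0.00369689,  0.0026645 , -0.00026102,
        0.00168026]), 'joint_efforts': array([-6.73150535e-04, -3.93316734e+01,  1.88931477e+01,  4.19800848e+00,
       -2.56807041e-03,  4.90381325e-06]), 'position': array([225.1171111 , 582.50166817, 230.35238083]), 'ee_rot': array([ 9.83030658e-01, -1.83438832e-01, -1.21086490e-04,  9.51830913e-04]), 'contact_force': array([-0.51901025,  0.46663577, -0.47918672]), 'wrist_torque': array([0.02138346, 0.06682059, 0.00777462]), 'grasp_force': 0.0, 'gripper_width': 85.17349512766997} 18.700000000000003
```

View pics/scene0.png

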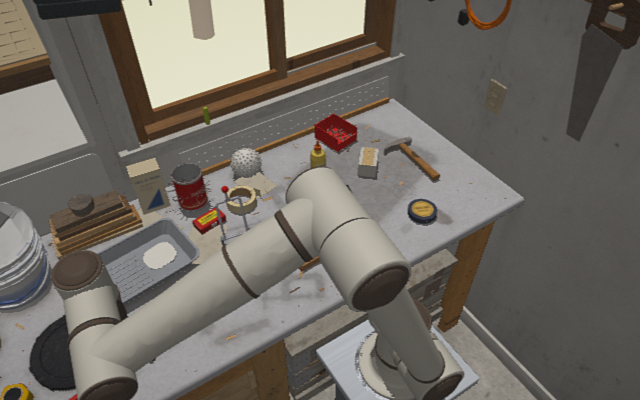

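View pics/top0.png

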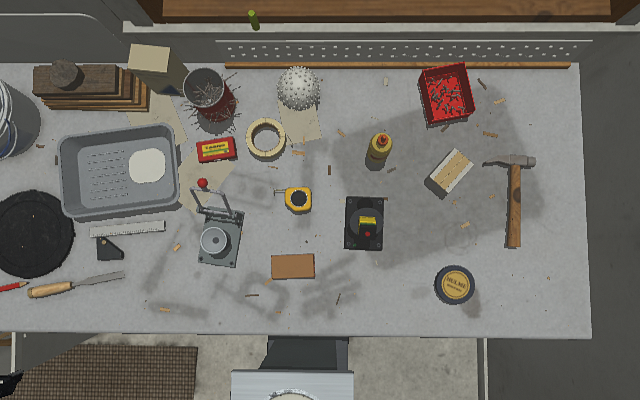

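The scene view has the arm in front. In the top view the mount is near (218,238) with its red knob at (203,184), and the rest with the level is near (365,222). I'll zoom in on both.

Run:
```python
import cv2,numpy as np
im=cv2.imread("pics/top0.png")
a=cv2.resize(im[170:280,180:250],None,fx=5.4,fy=5.4,interpolation=cv2.INTER_CUBIC)
b=cv2.resize(im[170:280,330:400],None,fx=5.4,fy=5.4,interpolation=cv2.INTER_CUBIC)
cv2.imwrite("pics/z1.png",np.hstack([a,b]))
```

```text
(no output)
```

View pics/z1.png

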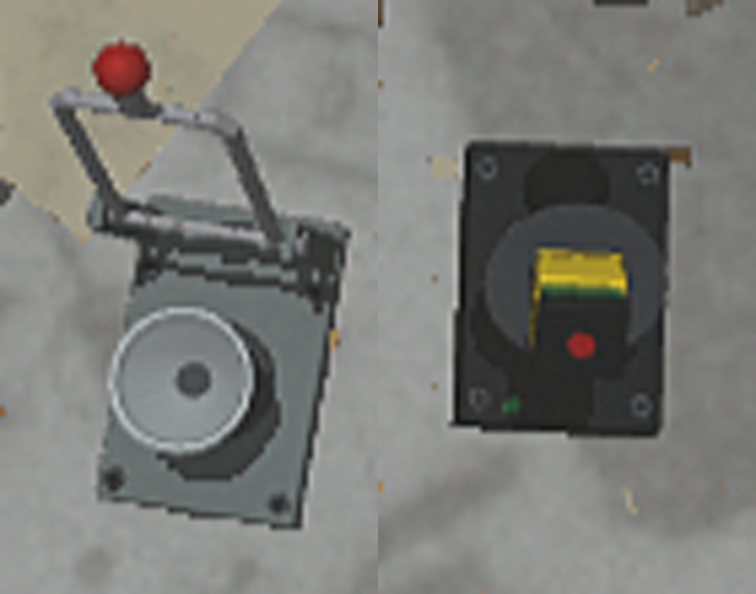

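The left crop shows the bowl rim centred at (182,380), the knob at (121,68) and mount plate corners at (98,498), (300,527) and (350,232). The right crop shows the rest plate corners and the level's red top dot at (580,346); the level leans to world -x.

```bash
cat > h.py <<'E'
import cv2,numpy as np
from bench import arm,cams
from scipy.spatial.transform import Rotation as R
def ray(d,uv):
    K,T=d["K"],d["T"]; p=np.linalg.inv(K)@[uv[0],uv[1],1.]
    return T[:3,3],T[:3,:3]@np.array([p[0],-p[1],-p[2]])
def onz(d,uv,z):
    o,v=ray(d,uv); return o+v*(z-o[2])/v[2]
def proj(d,P):
    T=d["T"]; c=T[:3,:3].T@(np.asarray(P,float)-T[:3,3]); q=d["K"]@np.array([c[0],-c[1],-c[2]]); return q[:2]/q[2]
def blob(m):
    n,l,s,c=cv2.connectedComponentsWithStats(m.astype(np.uint8)); 
    return sorted([(s[i,4],c[i].round(2)) for i in range(1,n)],key=lambda t:-t[0])
def red(im):
    b,g,r=[im[...,i].astype(int) for i in range(3)]; return (r>110)&(g<60)&(b<60)
E
python3 - <<'E'
from h import *
d=cams.get_image("top");im=d["frame"]
np.set_printoptions(precision=1,suppress=True)
u=lambda c,o:((c[0]+.5)/5.4-.5+o,(c[1]+.5)/5.4-.5+170)
rim=onz(d,u((182,380),180),77); print("bowl",rim)
for n,a in(("L",onz(d,u((108,380),180),77)),("R",onz(d,u((256,380),180),77))):print(n,a)
m=[onz(d,u(c,180),12) for c in((98,498),(300,527),(350,232))];print(m,np.linalg.norm(m[1]-m[0]),np.linalg.norm(m[2]-m[1]))
e=m[0]-m[1];f=m[2]-m[1];print("yaw",np.arctan2(-e[0],e[1]),np.arctan2(f[1],f[0]))
r=[onz(d,u((c[0]-378,c[1]),330),14) for c in((468,145),(669,152),(660,437),(452,424))];print(r)
for i in range(4):print(np.linalg.norm(r[i]-r[i-1]))
for i,j in((0,1),(3,2)):
  e=r[i]-r[j];print("ryaw",np.arctan2(-e[0],e[1]))
for i,j in((0,3),(1,2)):
  e=r[i]-r[j];print("ryaw",np.arctan2(e[1],e[0]))
M=red(im)
k=blob(M[170:280,180:250])[:2];print(k)
l=blob(M[205:260,345:390])[:2];print(l)
s=cams.get_image("scene");print([b for b in blob(red(s["frame"])) if b[0]>4][:12])
dot=l[0][1]+[345,205]
# top centre predicted z: ball centre z80 + 54*cos35
print("dot",dot,onz(d,dot,80+54*np.cos(np.radians(35))))
o,v=ray(d,k[0][1]+[180,170]);print("knob",k[0][1]+[180,170],[onz(d,k[0][1]+[180,170],z) for z in(230,240,247)])
E
```

```text
bowl [490.1 194.3  77. ]
L [489.8 228.6  77. ]
R [490.4 160.   77. ]
[array([432.9, 251.4,  12. ]), array([419.9, 152.1,  12. ]), array([563.6, 131.3,  12. ])] 100.05846013813766 145.23609874800152
yaw -0.13040000611773547 -0.14367763975801934
[array([ 608.1, -138.2,   14. ]), array([ 605.3, -236.2,   14. ]), array([ 466.9, -231.2,   14. ]), array([ 472.2, -130.9,   14. ])]
136.05551758152285
98.04404554628552
138.47158773216924
100.4693177176272
ryaw -0.02878851633553896
ryaw -0.05322078124929254
ryaw -0.05358793014821774
ryaw -0.03585474986404143
[(np.int32(56), array([21.5, 11.9]))]
[(np.int32(15), array([22.1, 28.5]))]
[(np.int32(122), array([204.5, 220.7])), (np.int32(104), array([336.9, 135.5])), (np.int32(22), array([224.1, 188.2])), (np.int32(21), array([ 73.8, 397.5])), (np.int32(18), array([221.2, 213.5])), (np.int32(15), array([335., 129.])), (np.int32(12), array([347.4, 137.2])), (np.int32(10), array([483.5,  27.1])), (np.int32(6), array([473.5,  18.8])), (np.int32(6), array([321.5, 120.5])), (np.int32(6), array([315.3, 124.8])), (np.int32(5), array([355., 133.]))]
dot [367.1 233.5] [ 508.1 -183.6  124.2]
knob [201.5 181.9] [array([613.6, 182.2, 230. ]), array([612.1, 179.2, 240. ]), array([611.1, 177. , 247. ])]
```

```bash
cat >> h.py <<'E'
from scipy.spatial.transform import Slerp
def tool(psi,tilt):  # tool axes with y along -(rest y), z along minus the leaning axis
    return R.from_euler("z",psi)*R.from_euler("y",-tilt)*R.from_quat([1,0,0,0])
def plan(p,Rt,n,grip=0,start=None):
    s=arm.read_state(); p0,R0=(s["position"],R.from_quat(s["ee_rot"])) if start is None else start
    sl=Slerp([0,1],R.concatenate([R0,Rt])); q=p0.copy()
    print("dist",np.linalg.norm(p-p0).round(1),"ang",np.degrees((R0.inv()*Rt).magnitude()).round(1))
    for i in range(n):
        Ra,Rb=sl(i/n),sl((i+1)/n); t=Ra.inv().apply((p-p0)/n)/1000; w=(Ra.inv()*Rb).as_rotvec(degrees=True)
        print([grip]+[round(float(x),4) for x in t]+[round(float(x),1) for x in w])
psi=-.043; tilt=np.radians(35)
a=R.from_euler("z",psi).apply([-np.sin(tilt),0,np.cos(tilt)])
ball=np.array([539.6,-184.6,80.])
E
python3 - <<'E'
from h import *
T=tool(psi,tilt);print(T.as_matrix().round(2),a)
s=arm.read_state();R0=R.from_quat(s["ee_rot"])
via=np.array([380,200,250.]);plan(via,R0,1);print("rows:10")
plan(ball+137*a,T,10,start=(via,R0))
E
```

```text
[[ 0.82 -0.04  0.57]
 [-0.04 -1.   -0.02]
 [ 0.57  0.   -0.82]] [-0.57304625  0.02465619  0.81915204]
dist 413.3 ang 0.0
[0, 0.2824, 0.3011, -0.0189, 0.0, 0.0, 0.0]
rows:10
dist 394.0 ang 39.5
[0, 0.0213, 0.0326, 0.0058, 0.6, 3.5, -1.8]
[0, 0.0199, 0.0333, 0.0067, 0.6, 3.5, -1.8]
[0, 0.0184, 0.034, 0.0076, 0.6, 3.5, -1.8]
[0, 0.0168, 0.0347, 0.0083, 0.6, 3.5, -1.8]
[0, 0.0152, 0.0352, 0.0089, 0.6, 3.5, -1.8]
[0, 0.0135, 0.0358, 0.0094, 0.6, 3.5, -1.8]
[0, 0.0118, 0.0363, 0.0098, 0.6, 3.5, -1.8]
[0, 0.0101, 0.0367, 0.0101, 0.6, 3.5, -1.8]
[0, 0.0083, 0.0371, 0.0103, 0.6, 3.5, -1.8]
[0, 0.0065, 0.0375, 0.0104, 0.6, 3.5, -1.8]
```

{"api": "servo_tool", "payload": {"commands": [[[0,0.028,0.03,-0.002,0,0,0],[0,0.028,0.03,-0.002,0,0,0],[0,0.028,0.03,-0.002,0,0,0],[0,0.028,0.03,-0.002,0,0,0],[0,0.028,0.03,-0.002,0,0,0],[0,0.028,0.03,-0.002,0,0,0],[0,0.028,0.03,-0.002,0,0,0],[0,0.028,0.03,-0.002,0,0,0],[0,0.028,0.03,-0.002,0,0,0],[0,0.028,0.03,-0.002,0,0,0]]]}}

```text
clock: 1.03
position: [378.3, 200.2, 251.6]
ee_rot: [0.983, -0.183, 0.0, -0.0]
contact_force: [1.1, 0.3, -0.3]
gripper_width: 85.4
grasp_force: 0.0
```

{"api": "servo_tool", "payload": {"commands": [[[0,0.021,0.033,0.006,0.6,3.5,-1.8],[0,0.02,0.033,0.007,0.6,3.5,-1.8],[0,0.018,0.034,0.008,0.6,3.5,-1.8],[0,0.017,0.035,0.008,0.6,3.5,-1.8],[0,0.015,0.035,0.009,0.6,3.5,-1.8],[0,0.0135,0.036,0.009,0.6,3.5,-1.8],[0,0.012,0.036,0.01,0.6,3.5,-1.8],[0,0.01,0.037,0.01,0.6,3.5,-1.8],[0,0.008,0.037,0.01,0.6,3.5,-1.8],[0,0.0065,0.0375,0.01,0.6,3.5,-1.8]]]}}

```text
clock: 1.87
position: [449.9, -156.1, 194.4]
ee_rot: [0.959, -0.033, 0.28, 0.003]
contact_force: [-0.7, -0.5, -0.4]
gripper_width: 85.4
grasp_force: 0.0
```

Run:
```python
from h import *
s=arm.read_state();print(s["clock"],s["position"],ball+137*a,s["joints"])
plan(ball+137*a,tool(psi,tilt),1)
d=cams.get_image("scene");im=d["frame"];c=proj(d,ball).astype(int);print(c)
x,y=c; cr=im[max(0,y-80):y+60,x-90:x+90]
dt=cams.get_image("top");c2=proj(dt,ball).astype(int);X,Y=c2;ct=dt["frame"][Y-70:Y+70,X-90:X+90]
cv2.imwrite("pics/p2.png",cv2.resize(np.hstack([cr,ct]),None,fx=2.2,fy=2.2,interpolation=cv2.INTER_CUBIC))
```

```text
1.8667 [ 449.85321437 -156.12469082  194.35698192] [ 461.09266421 -181.22210239  192.22383007] [ 0.02827837 -0.05663793 -0.84786013  0.18454804 -0.21575581  1.3041926 ]
dist 27.6 ang 2.8
[0, 0.0099, 0.0243, 0.0084, 0.1, 2.4, -1.5]
[340 195]
```

View pics/p2.png

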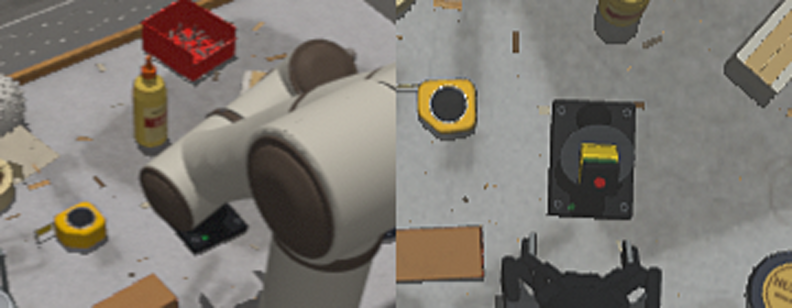

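The crop shows the gripper just short of the level (red dot at (600,182)), with its centre still about 25 mm to the left. Next I correct that and approach.

{"api": "servo_tool", "payload": {"commands": [[[0,0.005,0.012,0.004,0,1.2,-0.7],[0,0.005,0.012,0.004,0,1.2,-0.7],[0,0,0,0,0,0,0],[0,0,0,0,0,0,0]]]}}

```text
clock: 2.3
position: [464.6, -177.4, 195.4]
ee_rot: [0.953, -0.021, 0.301, 0.006]
contact_force: [0.5, 0.7, 0.3]
gripper_width: 85.2
grasp_force: 0.0
```

Run:
```python
from h import *
s=arm.read_state();print(s["clock"],s["position"],s["joints"])
plan(ball+137*a,tool(psi,tilt),1)
plan(ball+17*a,tool(psi,tilt),1)
```

```text
2.3 [ 464.57063152 -177.41495927  195.35981176] [-0.03582637 -0.01786921 -0.76966713  0.01434139 -0.20694746  1.54953479]
dist 6.0 ang 0.1
[0, -0.0045, 0.004, 0.0007, -0.1, -0.1, -0.1]
dist 120.8 ang 0.1
[0, -0.0047, 0.0041, 0.1207, -0.1, -0.1, -0.1]
```

{"api": "servo_tool", "payload": {"commands": [[[0,-0.0045,0.004,0.0,0,0,0],[0,0,0,0.01,0,0,0],[0,0,0,0.015,0,0,0],[0,0,0,0.015,0,0,0],[0,0,0,0.015,0,0,0],[0,0,0,0.005,0,0,0],[0,0,0,0,0,0,0]]]}}

```text
clock: 2.88
position: [494.9, -186.6, 144.9]
ee_rot: [0.954, -0.018, 0.299, -0.0]
contact_force: [-0.2, -1.0, -0.7]
gripper_width: 85.2
grasp_force: 0.0
```

Run:
```python
from h import *
s=arm.read_state();print(s["clock"],s["position"],s["joints"])
plan(ball+17*a,tool(psi,tilt),1)
dt=cams.get_image("top");X,Y=proj(dt,ball).astype(int);ct=dt["frame"][Y-40:Y+60,X-60:X+60]
cv2.imwrite("pics/p3.png",cv2.resize(ct,None,fx=5,fy=5,interpolation=cv2.INTER_CUBIC))
```

```text
2.8833 [ 494.93038884 -186.60333229  144.86377119] [-0.08471522  0.13392028 -0.67452746 -0.23812121 -0.16068288  1.84028505]
dist 61.8 ang 0.8
[0, -0.0005, -0.0031, 0.0617, -0.8, 0.2, 0.0]
```

View pics/p3.png

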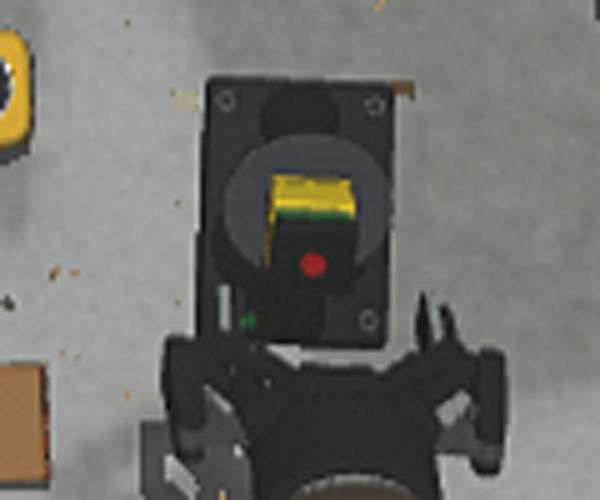

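The fingers straddle the level's dot (313,265) about symmetrically. Joint 5 is at its limit, so I'll pitch the tool 9° less. That pitch is about the closing axis, so it does no harm to the grasp.

```bash
cat >> h.py <<'E'
TT=tool(psi,np.radians(26)); G=ball+36*a
E
python3 - <<'E'
from h import *
z=TT.apply([0,0,1])
pre=G+55*a+18.7*z; g=G+18.7*z
plan(pre,TT,3); plan(g,TT,1,start=(pre,TT))
E
```

```text
dist 8.7 ang 8.8
[0, -0.0012, -0.0013, 0.0023, -0.3, -2.9, 0.0]
[0, -0.0011, -0.0013, 0.0023, -0.3, -2.9, 0.0]
[0, -0.001, -0.0013, 0.0024, -0.3, -2.9, 0.0]
dist 55.0 ang 0.0
[0, 0.0086, -0.0, 0.0543, 0.0, 0.0, 0.0]
```

{"api": "servo_tool", "payload": {"commands": [[[0,-0.001,-0.0013,0.0,-0.3,-2.9,0],[0,-0.001,-0.0013,0.0,-0.3,-2.9,0],[0,-0.001,-0.0013,0.004,-0.3,-2.9,0],[0,0,0,0,0,0,0],[0,0,0,0,0,0,0]]]}}

```text
clock: 3.35
position: [493.9, -182.7, 141.0]
ee_rot: [0.974, -0.02, 0.227, 0.006]
contact_force: [-0.8, 0.5, -0.9]
gripper_width: 85.4
grasp_force: 0.0
```

Run:
```python
from h import *
z=TT.apply([0,0,1]);print(arm.read_state()["joints"])
plan(G+18.7*z,TT,4)
```

```text
[-0.04547366  0.15126597 -0.67961784  0.00368512 -0.28139585  1.57092576]
dist 58.7 ang 0.3
[0, 0.0021, -0.0001, 0.0145, 0.0, -0.1, 0.0]
[0, 0.0021, -0.0, 0.0145, 0.0, -0.1, 0.0]
[0, 0.0021, -0.0, 0.0145, 0.0, -0.1, 0.0]
[0, 0.0022, -0.0, 0.0145, 0.0, -0.1, 0.0]
```

{"api": "servo_tool", "payload": {"commands": [[[0,0.002,0,0.012,0,0,0],[0,0.002,0,0.013,0,0,0],[0,0.002,0,0.013,0,0,0],[0,0.001,0,0.01,0,0,0],[0,0,0,0.005,0,0,0],[0,0,0,0,0,0,0],[0,0,0,0,0,0,0]]]}}

```text
clock: 3.93
position: [523.3, -184.9, 96.0]
ee_rot: [0.974, -0.021, 0.226, 0.006]
contact_force: [-0.9, 0.5, -0.8]
gripper_width: 85.2
grasp_force: 0.0
```

Run:
```python
from h import *
z=TT.apply([0,0,1]);print(arm.read_state()["joints"])
plan(G+18.7*z,TT,1)
dt=cams.get_image("top");X,Y=proj(dt,ball).astype(int);ct=dt["frame"][Y-40:Y+50,X-60:X+60]
cv2.imwrite("pics/p4.png",cv2.resize(ct,None,fx=5,fy=5,interpolation=cv2.INTER_CUBIC))
```

```text
[-0.04703067  0.27313657 -0.67195141  0.00533741 -0.16882589  1.56937954]
dist 5.1 ang 0.2
[0, 0.0019, -0.001, 0.0047, 0.2, -0.2, 0.0]
```

View pics/p4.png

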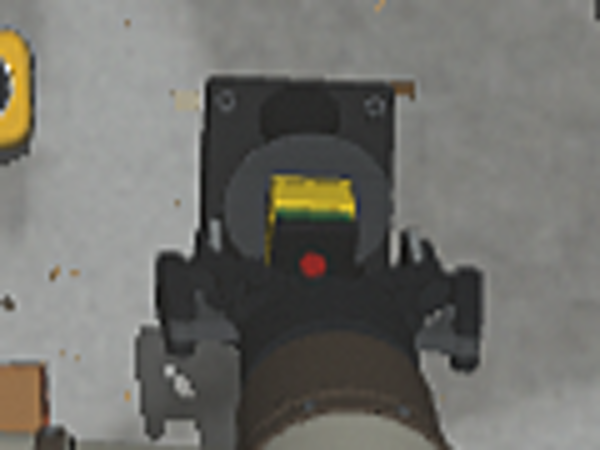

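The fingers straddle the body about symmetrically (dot at (313,265)). I go a little deeper with 3° more pitch, then close.

{"api": "servo_tool", "payload": {"commands": [[[0,0.001,-0.0005,0,0.1,-3,0],[0,0.002,-0.0005,0.005,0.1,0,0],[0,0.001,0,0.004,0,0,0],[0,0,0,0,0,0,0],[0,0,0,0,0,0,0]]]}}

```text
clock: 4.4
position: [530.4, -184.1, 88.9]
ee_rot: [0.979, -0.021, 0.201, 0.004]
contact_force: [-0.1, 0.4, 0.3]
gripper_width: 85.4
grasp_force: 0.0
```

{"api": "servo_tool", "payload": {"commands": [[[100,0,0,0,0,0,0],[120,0,0,0,0,0,0],[255,0,0,0,0,0,0],[255,0,0,0,0,0,0],[255,0,0,0,0,0,0],[255,0,0,0,0,0,0],[255,0,0,0,0,0,0],[255,0,0,0,0,0,0]]]}}

```text
clock: 5.07
position: [530.9, -184.4, 89.7]
ee_rot: [0.979, -0.021, 0.201, 0.004]
contact_force: [-3.0, -2.9, 3.4]
gripper_width: 39.7
grasp_force: 62.1
```

Run:
```python
from h import *
s=arm.read_state();print(s["joints"],s["wrist_torque"]);Rc=R.from_quat(s["ee_rot"]);p=s["position"]
print("tool tilt",np.degrees(np.arctan2(Rc.apply([0,0,1])[0],-Rc.apply([0,0,1])[2])))
print("axis in tool",Rc.inv().apply(a),"ball in tool",Rc.inv().apply(ball-p),"lift dir mm/10:",Rc.inv().apply(a)*10)
```

```text
[-0.04727677  0.30129602 -0.61964087 -0.00937661 -0.24468858  1.58399449] [-0.77040047  1.06252388 -0.35951972]
tool tilt 23.197630136843856
axis in tool [-2.04231246e-01 -6.08087092e-04 -9.78922483e-01] ball in tool [ 4.16780783 -0.17886361 12.37208746] lift dir mm/10: [-2.04231246e+00 -6.08087092e-03 -9.78922483e+00]
```

{"api": "servo_tool", "payload": {"commands": [[[255,-0.001,0,-0.0049,0,0,0],[255,-0.001,0,-0.0049,0,0,0],[255,-0.002,0,-0.0098,0,0,0],[255,-0.002,0,-0.0098,0,0,0],[255,-0.003,0,-0.0147,0,0,0],[255,-0.003,0,-0.0147,0,0,0],[255,-0.003,0,-0.0147,0,0,0],[255,-0.003,0,-0.0147,0,0,0],[255,-0.003,0,-0.0147,0,0,0]]]}}

```text
clock: 5.82
position: [469.8, -181.4, 176.7]
ee_rot: [0.979, -0.021, 0.201, 0.004]
contact_force: [1.0, 0.9, -3.3]
gripper_width: 39.9
grasp_force: 62.5
```

Run:
```python
from h import *
s=arm.read_state();print(s["clock"],s["joints"],s["wrist_torque"],s["position"])
# target: level upright; tool tilt -11.8deg, yaw = mount-ish free -> keep psi near -0.14
Tp=tool(-.14,np.radians(-11.8)); print(Tp.inv().apply([0,0,1]))
bt=np.array([4.2,-.2,12.4])
bowl=np.array([490,194,80.])
p=bowl+[0,0,90]-Tp.apply(bt)
print(p); plan(p,Tp,12,255)
```

```text
5.8167 [-0.04743929  0.07039449 -0.63343633 -0.00644751 -0.46224701  1.58087556] [ 0.02826936  1.17144644 -0.00481945] [ 469.78270833 -181.42260217  176.70288182]
[-2.04496052e-01 -1.73472348e-18 -9.78867389e-01]
[488.41201401 194.02180586 182.99683904]
dist 376.0 ang 35.4
[255, 0.0004, -0.0313, -0.0004, -0.1, -2.9, 0.5]
[255, 0.0001, -0.0313, -0.0004, -0.1, -2.9, 0.5]
[255, -0.0002, -0.0313, -0.0004, -0.1, -2.9, 0.5]
[255, -0.0004, -0.0313, -0.0004, -0.1, -2.9, 0.5]
[255, -0.0007, -0.0313, -0.0004, -0.1, -2.9, 0.5]
[255, -0.001, -0.0313, -0.0004, -0.1, -2.9, 0.5]
[255, -0.0013, -0.0313, -0.0004, -0.1, -2.9, 0.5]
[255, -0.0015, -0.0313, -0.0004, -0.1, -2.9, 0.5]
[255, -0.0018, -0.0313, -0.0003, -0.1, -2.9, 0.5]
[255, -0.0021, -0.0313, -0.0002, -0.1, -2.9, 0.5]
[255, -0.0024, -0.0312, -0.0001, -0.1, -2.9, 0.5]
[255, -0.0026, -0.0312, -0.0, -0.1, -2.9, 0.5]
```

{"api": "servo_tool", "payload": {"commands": [[[255,0,-0.015,-0.001,0,-2.5,0.5],[255,0,-0.031,-0.001,-0.1,-2.9,0.5],[255,0,-0.031,0,-0.1,-2.9,0.5],[255,0,-0.031,0,-0.1,-2.9,0.5],[255,-0.001,-0.031,0,-0.1,-2.9,0.5],[255,-0.001,-0.031,0,-0.1,-2.9,0.5],[255,-0.001,-0.031,0,-0.1,-2.9,0.5],[255,-0.001,-0.031,0,-0.1,-2.9,0.5],[255,-0.002,-0.031,0,-0.1,-2.9,0.5],[255,-0.002,-0.031,0,-0.1,-2.9,0.5]]]}}

```text
clock: 6.65
position: [486.6, 113.9, 179.4]
ee_rot: [0.997, -0.065, -0.048, -0.003]
contact_force: [0.5, 0.7, -2.6]
gripper_width: 39.6
grasp_force: 63.2
```

{"api": "servo_tool", "payload": {"commands": [[[255,-0.002,-0.031,0,-0.1,-2.9,0.5],[255,-0.002,-0.031,0,-0.1,-2.9,0.5],[255,-0.002,-0.016,0,0,0,0],[255,0,0,0,0,0,0],[255,0,0,0,0,0,0],[255,0,0,0,0,0,0]]]}}

```text
clock: 7.15
position: [491.1, 189.5, 179.3]
ee_rot: [0.993, -0.073, -0.098, -0.004]
contact_force: [-0.6, -0.6, -3.2]
gripper_width: 39.3
grasp_force: 63.2
```

Run:
```python
from h import *
s=arm.read_state();print(s["clock"],s["joints"],s["wrist_torque"],s["position"])
Tp=tool(-.14,np.radians(-11.8)); bt=np.array([4.2,-.2,12.4]); bowl=np.array([490,194,80.])
plan(bowl+[0,0,90]-Tp.apply(bt),Tp,1,255)
Rc=R.from_quat(s["ee_rot"]);print("ball",s["position"]+Rc.apply(bt),"axis",Rc.apply([-.2042,0,-.979]))
P=[]
for n in("scene","top"):
    d=cams.get_image(n);x,y=proj(d,bowl+[0,0,60]).astype(int);print(n,x,y)
    x0,y0=max(0,x-60),max(0,y-65);P.append(cv2.resize(d["frame"][y0:y0+120,x0:x0+120],None,fx=3.3,fy=3.3,interpolation=cv2.INTER_CUBIC));print(x0,y0)
cv2.imwrite("pics/p5.png",np.hstack(P))
```

```text
7.15 [ 0.59951028  0.35317408 -0.14193795 -0.13481383 -1.22789964  0.87931959] [-0.08512359 -0.56825534  0.03733726] [491.12741022 189.49105276 179.3059449 ]
dist 6.4 ang 0.8
[255, -0.004, -0.0041, -0.003, 0.3, -0.6, -0.4]
ball [492.83526498 189.34571761 166.32510865] axis [-0.00892833  0.00869549  0.99999166]
scene 242 240
182 175
top 206 239
146 174
```

View pics/p5.png

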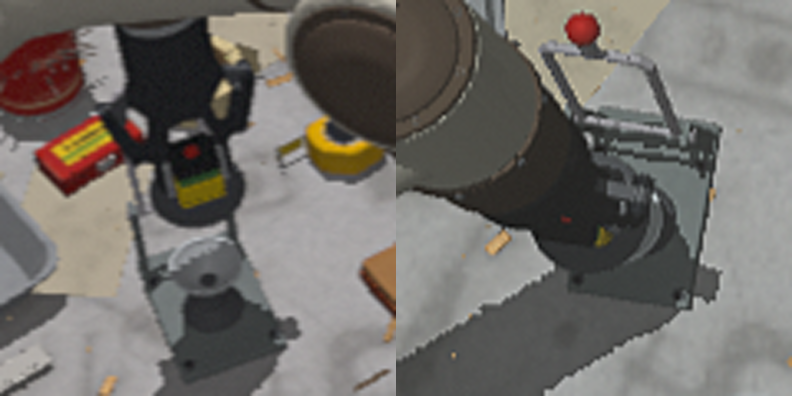

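The scene crop shows the bowl rim at (203,262), the flange at (198,183) and the top dot at (192,152). I compare these with the prediction.

Run:
```python
from h import *
np.set_printoptions(precision=1,suppress=True)
s=arm.read_state();d=cams.get_image("scene");t=cams.get_image("top")
im=d["frame"];cv2.imwrite("pics/s5.png",im)
u=lambda x,y:((x+.5)/3.3-.5+182,(y+.5)/3.3-.5+175)
print("rim ctr",onz(d,u(203,262),77))
bt=np.array([4.2,-.2,12.4]);Rc=R.from_quat(s["ee_rot"]);b=s["position"]+Rc.apply(bt);ax=Rc.apply([-.2042,0,-.979])
print("ball",b,"flange@",onz(d,u(198,183),b[2]+5.5),"expect",b+5.5*ax)
m=red(im)[195:235,225:260];k=[q for q in blob(m)][:3];print(k)
for n,c in k: print("dot",onz(d,c+[225,195],b[2]+54),"expect",b+54*ax)
# mount from scene: bowl hole and top hole
print([q for q in blob(red(t["frame"])[150:260,150:250])][:3],[q for q in blob(red(im)[180:235,190:232])][:3])
# fit ellipses to light rim in scene below the level
g=cv2.cvtColor(im,cv2.COLOR_BGR2GRAY);print(g[236:270,244])
```

```text
rim ctr [492.5 198.5  77. ]
ball [493.1 189.  166.5] flange@ [499.6 188.2 172. ] expect [493. 189. 172.]
[]
[(np.int32(172), array([63.4,  5.5])), (np.int32(60), array([51.7, 32.1]))] [(np.int32(116), array([13.5, 41.5])), (np.int32(13), array([31.9, 34. ]))]
[ 54  44  44  44  44  41  48  94 162 165 170 142 136 151 151 136 106 101
 103 104 106  94  44  38  38  52  80  93  75  45  42  43  44  48]
```

Run:
```python
from h import *
np.set_printoptions(precision=1,suppress=True)
s=arm.read_state();d=cams.get_image("scene");t=cams.get_image("top");im=d["frame"]
bt=np.array([4.2,-.2,12.4]);Rc=R.from_quat(s["ee_rot"]);b=s["position"]+Rc.apply(bt)
def ring(D,img,c,z,r,lo):
    # search outermost strong edge along radial rays of the projected circle
    g=cv2.GaussianBlur(cv2.cvtColor(img,cv2.COLOR_BGR2GRAY),(0,0),.7).astype(np.float32);pts=[]
    for th in np.linspace(0,2*np.pi,72,endpoint=False):
        rr=np.arange(r-9,r+9,.5); P=np.array([proj(D,[c[0]+q*np.cos(th),c[1]+q*np.sin(th),z]) for q in rr]).astype(np.float32)
        v=cv2.remap(g,P[:,0].reshape(-1,1),P[:,1].reshape(-1,1),cv2.INTER_LINEAR).ravel()
        dv=np.gradient(v)*lo; i=dv.argmax()
        if dv[i]>5: pts.append(onz(D,P[i],z)[:2])
    pts=np.array(pts);w=np.ones(len(pts),bool)
    for _ in range(6):
        A=np.c_[2*pts[w],np.ones(w.sum())];x=np.linalg.lstsq(A,(pts[w]**2).sum(1),rcond=None)[0]
        R_=np.sqrt(x[2]+x[0]**2+x[1]**2);e=np.hypot(*(pts-x[:2]).T)-R_;w=abs(e)<max(1,1.5*np.median(abs(e)))
    return x[:2],R_,w.sum(),len(pts)
t0=cv2.imread("pics/top0.png")
print("rim top",ring(t,t0,[490,194],77,34,-1)); print("rim scene",ring(d,im,[491,196],77,34,-1))
print("flange scene",ring(d,im,b[:2],b[2]+8,42,1),"expect",b)
```

```text
rim top (array([490.3, 195.4]), np.float64(33.72868250952076), np.int64(49), 53)
rim scene (array([501.7, 195.7]), np.float64(31.84369833625067), np.int64(8), 8)
flange scene (array([490.6, 192.3]), np.float64(41.25933186615583), np.int64(33), 53) expect [493.3 189.1 166.5]
```

```bash
cat >> h.py <<'E'
bt=np.array([4.2,-.2,12.4]); Tp=tool(-.14,np.radians(-11.8))
def ballnow():
    s=arm.read_state(); return s["position"]+R.from_quat(s["ee_rot"]).apply(bt)
E
python3 - <<'E'
from h import *
b=ballnow();plan(np.array([b[0]-1,b[1]+6,95])-Tp.apply(bt),Tp,6,255)
E
```

```text
dist 71.6 ang 0.8
[255, 0.002, -0.001, 0.0117, 0.1, -0.1, -0.1]
[255, 0.002, -0.001, 0.0117, 0.1, -0.1, -0.1]
[255, 0.0021, -0.001, 0.0117, 0.1, -0.1, -0.1]
[255, 0.0021, -0.001, 0.0117, 0.1, -0.1, -0.1]
[255, 0.0021, -0.001, 0.0117, 0.1, -0.1, -0.1]
[255, 0.0021, -0.001, 0.0117, 0.1, -0.1, -0.1]
```

{"api": "servo_tool", "payload": {"commands": [[[255,0.002,-0.001,0.0117,0.1,-0.1,-0.1],[255,0.002,-0.001,0.0117,0.1,-0.1,-0.1],[255,0.002,-0.001,0.0117,0.1,-0.1,-0.1],[255,0.002,-0.001,0.0117,0,-0.1,0],[255,0.002,-0.001,0.0117,0,-0.1,0],[255,0.002,-0.001,0.0117,0,-0.1,0],[255,0,0,0,0,0,0],[255,0,0,0,0,0,0]]]}}

```text
clock: 8.12
position: [490.2, 196.0, 106.7]
ee_rot: [0.992, -0.071, -0.104, -0.006]
contact_force: [0.8, 0.4, -2.9]
gripper_width: 39.2
grasp_force: 63.2
```

Run:
```python
from h import *
s=arm.read_state();b=ballnow();print(b,R.from_quat(s["ee_rot"]).apply([-.2042,0,-.979]),s["contact_force"])
plan(np.array([b[0],b[1],80])-Tp.apply(bt),Tp,1,255)
P=[]
for n in("scene","top"):
    d=cams.get_image(n);x,y=proj(d,[490,195,90]).astype(int)
    P.append(cv2.resize(d["frame"][y-35:y+35,x-35:x+35],None,fx=5.6,fy=5.6,interpolation=cv2.INTER_CUBIC));print(x-35,y-35)
cv2.imwrite("pics/p6.png",np.hstack(P))
```

```text
[491.71761038 195.93114296  93.74417986] [0.00258474 0.00243756 1.00006301] [ 0.82512836  0.41998958 -2.9165127 ]
dist 13.7 ang 0.2
[255, 0.0028, 0.0, 0.0135, 0.1, 0.1, -0.1]
209 216
176 204
```

View pics/p6.png

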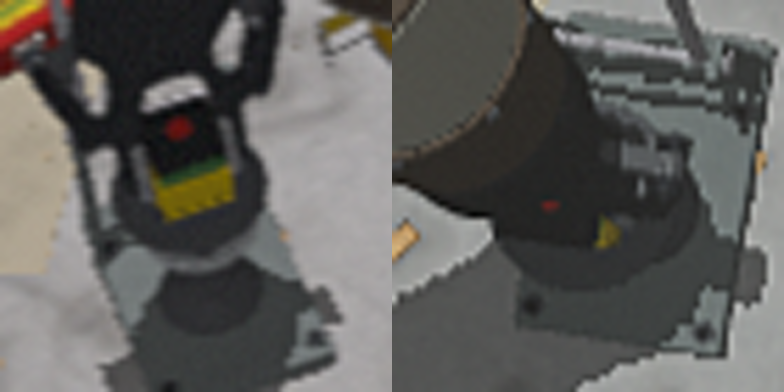

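The level hangs upright above the bowl, with its flange covering the rim about centrally. I lower it gently.

{"api": "servo_tool", "payload": {"commands": [[[255,0.0008,0,0.004,0.1,0.1,0],[255,0.0006,0,0.003,0,0,0],[255,0.0004,0,0.002,0,0,0],[255,0,0,0,0,0,0]]]}}

```text
clock: 8.55
position: [490.1, 196.0, 98.3]
ee_rot: [0.992, -0.071, -0.102, -0.007]
contact_force: [-0.5, -0.3, -3.0]
gripper_width: 39.2
grasp_force: 63.3
```

{"api": "servo_tool", "payload": {"commands": [[[255,0.0002,0,0.001,0,0,0],[255,0.0002,0,0.001,0,0,0],[255,0,0,0,0,0,0]]]}}

```text
clock: 8.8
position: [490.4, 196.2, 96.5]
ee_rot: [0.992, -0.071, -0.102, -0.008]
contact_force: [-0.2, 0.2, -3.9]
gripper_width: 39.4
grasp_force: 63.3
```

{"api": "servo_tool", "payload": {"commands": [[[255,0.0002,0,0.001,0,0,0],[255,0,0,0,0,0,0]]]}}

```text
clock: 8.97
position: [490.4, 196.2, 95.7]
ee_rot: [0.992, -0.071, -0.102, -0.008]
contact_force: [0.2, -0.2, -2.1]
gripper_width: 39.3
grasp_force: 63.6
```

{"api": "servo_tool", "payload": {"commands": [[[255,0.0002,0,0.001,0,0,0],[255,0,0,0,0,0,0]]]}}

```text
clock: 9.13
position: [490.5, 196.2, 95.6]
ee_rot: [0.992, -0.071, -0.102, -0.008]
contact_force: [-1.3, -1.2, 4.0]
gripper_width: 39.5
grasp_force: 64.2
```

{"api": "servo_tool", "payload": {"commands": [[[255,0.0002,0,0.001,0,0,0],[255,0,0,0,0,0,0]]]}}

```text
clock: 9.3
position: [490.6, 196.2, 95.5]
ee_rot: [0.992, -0.07, -0.101, -0.008]
contact_force: [-3.4, -1.2, 9.0]
gripper_width: 39.3
grasp_force: 64.9
```

Run:
```python
from h import *
s=arm.read_state();print(ballnow(),R.from_quat(s["ee_rot"]).apply([-.2042,0,-.979]),s["contact_force"],s["wrist_torque"])
plan(s["position"],Tp,1,255)
```

```text
[492.18236342 196.18159574  82.47916994] [-1.86698585e-03 -5.23520238e-04  1.00006744e+00] [-3.35815532 -1.20386013  8.95273926] [-0.1688854   0.9733335   0.11743602]
dist 0.0 ang 0.2
[255, 0.0, 0.0, 0.0, -0.1, -0.1, -0.1]
```

{"api": "servo_tool", "payload": {"commands": [[[255,-0.001,0.0004,0.0002,0,0,0],[255,0,0,0,0,0,0]]]}}

```text
clock: 9.47
position: [489.8, 196.0, 94.9]
ee_rot: [0.992, -0.071, -0.101, -0.008]
contact_force: [-2.0, -0.9, 5.6]
gripper_width: 39.3
grasp_force: 64.2
```

{"api": "servo_tool", "payload": {"commands": [[[255,-0.001,0.0002,0.0002,0,0,0],[255,0,0,0,0,0,0]]]}}

```text
clock: 9.63
position: [488.3, 195.8, 93.7]
ee_rot: [0.992, -0.071, -0.102, -0.008]
contact_force: [-0.1, -0.9, 3.7]
gripper_width: 39.4
grasp_force: 63.9
```

{"api": "servo_tool", "payload": {"commands": [[[255,0,0.0006,0,0,0,0],[255,0,0,0.0003,0,0,0],[255,0,0,0,0,0,0]]]}}

```text
clock: 9.88
position: [488.0, 195.3, 93.2]
ee_rot: [0.992, -0.071, -0.102, -0.008]
contact_force: [-1.6, -0.9, 2.8]
gripper_width: 39.2
grasp_force: 63.9
```

{"api": "servo_tool", "payload": {"commands": [[[255,0.0001,0,0.0006,0,0,0],[255,0,0,0,0,0,0]]]}}

```text
clock: 10.05
position: [488.1, 195.3, 93.2]
ee_rot: [0.992, -0.071, -0.102, -0.007]
contact_force: [-1.1, -0.7, 4.8]
gripper_width: 39.0
grasp_force: 64.4
```

{"api": "servo_tool", "payload": {"commands": [[[255,-0.0005,0.0007,0.0002,0,0,0],[255,0,0,0,0,0,0]]]}}

```text
clock: 10.22
position: [487.6, 194.9, 92.8]
ee_rot: [0.992, -0.071, -0.102, -0.008]
contact_force: [-2.6, 0.9, 2.2]
gripper_width: 39.5
grasp_force: 64.0
```

{"api": "servo_tool", "payload": {"commands": [[[255,0,0.0007,0.0002,0,0,0],[255,0,0,0,0,0,0]]]}}

```text
clock: 10.38
position: [487.6, 194.8, 92.8]
ee_rot: [0.992, -0.071, -0.101, -0.008]
contact_force: [-2.6, 3.1, 4.7]
gripper_width: 39.3
grasp_force: 64.2
```

Run:
```python
from h import *
s=arm.read_state();print(ballnow(),R.from_quat(s["ee_rot"]).apply([-.2042,0,-.979]),s["contact_force"],s["wrist_torque"])
```

```text
[489.26145837 194.79538971  79.75778543] [-0.00228406 -0.00204759  1.00006461] [-2.61643831  3.11070863  4.73798256] [ 0.80098925  0.37411178 -0.0956607 ]
```

{"api": "servo_tool", "payload": {"commands": [[[255,-0.0007,-0.0006,0.0002,0,0,0],[255,0,0,0,0,0,0]]]}}

```text
clock: 10.55
position: [487.4, 194.9, 92.6]
ee_rot: [0.992, -0.071, -0.101, -0.008]
contact_force: [0.3, 0.1, 4.7]
gripper_width: 39.8
grasp_force: 64.3
```

{"api": "servo_tool", "payload": {"commands": [[[255,-0.0006,0,0.0002,0,0,0],[255,0,0,0,0,0,0]]]}}

```text
clock: 10.72
position: [487.2, 194.9, 92.6]
ee_rot: [0.992, -0.071, -0.1, -0.008]
contact_force: [3.0, -0.6, 4.5]
gripper_width: 39.5
grasp_force: 64.3
```

{"api": "servo_tool", "payload": {"commands": [[[255,0.0006,0,-0.0003,0,0,0],[255,0,0,0,0,0,0],[255,0,0,0,0,0,0]]]}}

```text
clock: 10.97
position: [487.3, 194.8, 92.6]
ee_rot: [0.992, -0.071, -0.101, -0.008]
contact_force: [2.0, 0.5, 3.4]
gripper_width: 39.2
grasp_force: 64.3
```

Run:
```python
from h import *
s=arm.read_state();b=ballnow();print(b,s["contact_force"],s["wrist_torque"])
for n in("scene","top"):
    d=cams.get_image(n);im=d["frame"].astype(int);e=proj(d,b+[0,0,54]);x,y=e.astype(int)
    c=im[y-12:y+13,x-12:x+13];m=(c[...,2]>c[...,1]+45)&(c[...,2]>c[...,0]+45)
    for k in blob(m)[:2]:print(n,k[0],onz(d,k[1]+[x-12,y-12],134),"exp",b+[0,0,54])
```

```text
[488.93501574 194.81184     79.62385768] [1.99178221 0.52326738 3.4016107 ] [ 0.04037876 -0.78243569 -0.0355828 ]
scene 12 [490.09884215 197.10592831 134.        ] exp [488.93501574 194.81184    133.62385768]
top 1 [484.72924533 195.89636956 134.        ] exp [488.93501574 194.81184    133.62385768]
```

{"api": "servo_tool", "payload": {"commands": [[[200,0,0,0,0,0,0],[100,0,0,0,0,0,0],[0,0,0,0,0,0,0],[0,0,0,0,0,0,0],[0,0,0,0,0,0,0],[0,0,0,0,0,0,0],[0,0,0,0,0,0,0],[0,0,0,0,0,0,0]]]}}

```text
clock: 11.73
position: [486.6, 194.6, 92.3]
ee_rot: [0.992, -0.071, -0.102, -0.007]
contact_force: [1.2, -0.2, -0.2]
gripper_width: 85.1
grasp_force: 0.0
```

{"api": "servo_tool", "payload": {"commands": [[[0,-0.001,0,-0.005,0,0,0],[0,-0.003,0,-0.015,0,0,0],[0,-0.005,0,-0.025,0,0,0],[0,-0.007,0,-0.035,0,0,0],[0,-0.008,0,-0.038,0,0,0],[0,-0.02,0.03,-0.015,0,0,0],[0,-0.035,0.01,0,0,0,0],[0,-0.035,0.01,0,0,0,0],[0,-0.03,0.01,0,0,0,0]]]}}

```text
clock: 12.48
position: [363.7, 150.7, 252.7]
ee_rot: [0.992, -0.071, -0.102, -0.008]
contact_force: [-0.4, 0.7, 0.3]
gripper_width: 85.8
grasp_force: 0.0
```

Run:
```python
from h import *
np.set_printoptions(precision=1,suppress=True)
s=arm.read_state();print(s["clock"],s["joints"])
b=np.array([489.2,194.9,79.8])
P=[]
for n in("scene","top"):
    d=cams.get_image(n);im=d["frame"].astype(int);e=proj(d,b+[0,0,54]);x,y=e.astype(int)
    c=im[y-12:y+13,x-12:x+13];m=(c[...,2]>c[...,1]+45)&(c[...,2]>c[...,0]+45)
    for k in blob(m)[:2]:print(n,k[0],onz(d,k[1]+[x-12,y-12],134))
    b3=blob((im[...,2]>im[...,1]+60)&(im[...,2]>im[...,0]+60)&(np.indices(im.shape[:2])[0]>150)&(np.indices(im.shape[:2])[1]<260));print([q for q in b3 if q[0]>15][:6])
    x,y=proj(d,[530,190,120]).astype(int);P.append(cv2.resize(d["frame"][y-45:y+45,x-45:x+45],None,fx=4.4,fy=4.4,interpolation=cv2.INTER_CUBIC));print(x-45,y-45)
cv2.imwrite("pics/p7.png",np.hstack(P))
```

```text
12.4833 [ 0.7  0.1 -0.3 -0.2 -1.3  0.8]
scene 15 [490.1 196.6 134. ]
[(np.int32(173), array([204.6, 220.3])), (np.int32(138), array([183. , 190.5])), (np.int32(63), array([189.2, 200.7])), (np.int32(56), array([ 76.3, 395.8])), (np.int32(30), array([221.3, 213.8]))]
193 190
top 21 [489.4 196.1 134. ]
[(np.int32(199), array([214.1, 155.6])), (np.int32(91), array([  8.8, 286.5])), (np.int32(66), array([201.7, 182. ])), (np.int32(21), array([206., 240.]))]
165 178
```

View pics/p7.png

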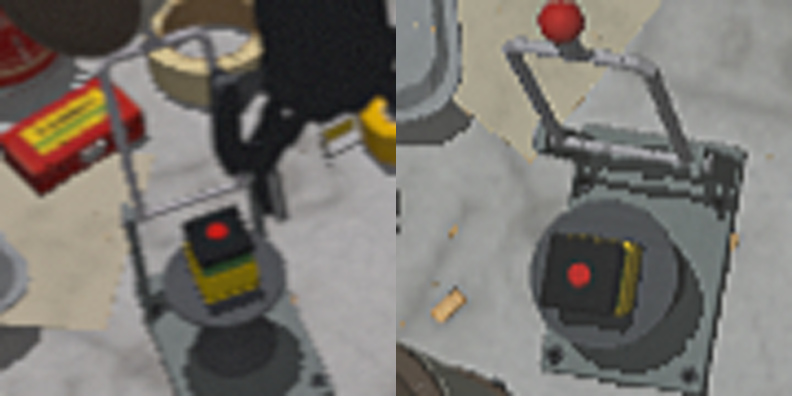

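The level stands upright and seated: top-view dot at (489.4,196.1) against the rim centre (490.3,195.4). The knob is at about (612,179,241) with q≈1.91, so I go for it next.

```bash
cat >> h.py <<'E'
pm=-.133; Tk=tool(pm,0.); ex=np.array([np.cos(pm),np.sin(pm),0]); H=np.array([490.2,195.2,92.])+70*ex
def knob(q): return H-158*np.cos(q)*ex+np.array([0,0,158*np.sin(q)])
E
python3 - <<'E'
from h import *
print(knob(1.913)); p=knob(1.913)+[0,0,62]
plan(p,Tk,8)
E
```

```text
[612.13264168 178.88665612 240.83876191]
dist 256.3 ang 11.6
[0, 0.0286, -0.008, -0.0121, -0.0, 1.5, -0.1]
[0, 0.0289, -0.0079, -0.0114, -0.0, 1.5, -0.1]
[0, 0.0292, -0.0079, -0.0106, -0.0, 1.5, -0.1]
[0, 0.0294, -0.0079, -0.0099, -0.0, 1.5, -0.1]
[0, 0.0297, -0.0078, -0.0091, -0.0, 1.5, -0.1]
[0, 0.0299, -0.0078, -0.0084, -0.0, 1.5, -0.1]
[0, 0.0301, -0.0078, -0.0076, -0.0, 1.5, -0.1]
[0, 0.0303, -0.0077, -0.0069, -0.0, 1.5, -0.1]
```

{"api": "servo_tool", "payload": {"commands": [[[0,0.028,-0.008,-0.013,0,1.5,0],[0,0.029,-0.008,-0.012,0,1.5,0],[0,0.029,-0.008,-0.011,0,1.5,-0.1],[0,0.029,-0.008,-0.01,0,1.5,-0.1],[0,0.03,-0.008,-0.009,0,1.5,-0.1],[0,0.03,-0.008,-0.008,0,1.5,-0.1],[0,0.03,-0.008,-0.007,0,1.5,-0.1],[0,0.03,-0.008,-0.007,0,1.5,-0.1],[0,0,0,0,0,0,0],[0,0,0,0,0,0,0]]]}}

```text
clock: 13.42
position: [615.5, 181.0, 301.0]
ee_rot: [0.998, -0.067, 0.002, -0.0]
contact_force: [-0.7, -0.1, -0.6]
gripper_width: 85.3
grasp_force: 0.0
```

Run:
```python
from h import *
print(arm.read_state()["joints"])
plan(knob(1.913)-[0,0,17],Tk,4)
d=cams.get_image("scene");im=d["frame"].astype(int);e=proj(d,knob(1.913));print("exp",e)
x,y=e.astype(int);c=im[y-20:y+20,x-20:x+20];print([(k[0],k[1]+[x-20,y-20]) for k in blob((c[...,2]>c[...,1]+60)&(c[...,2]>c[...,0]+60))[:3]])
```

```text
[ 0.53860587  0.37635925  0.16719717  0.00179282 -1.35846169  0.8986895 ]
dist 77.2 ang 0.2
[0, -0.0008, 0.0007, 0.0193, -0.0, -0.1, -0.0]
[0, -0.0008, 0.0007, 0.0193, -0.0, -0.1, -0.0]
[0, -0.0008, 0.0006, 0.0193, -0.0, -0.1, -0.0]
[0, -0.0008, 0.0006, 0.0193, -0.0, -0.1, -0.0]
exp [224.53156131 188.69067646]
[(np.int32(27), array([224.26, 188.3 ]))]
```

{"api": "servo_tool", "payload": {"commands": [[[0,-0.0008,0.0007,0.019,0,0,0],[0,-0.0008,0.0007,0.019,0,0,0],[0,-0.0008,0.0007,0.019,0,0,0],[0,-0.0008,0.0007,0.014,0,0,0],[0,0,0,0.006,0,0,0],[0,0,0,0,0,0,0],[0,0,0,0,0,0,0]]]}}

```text
clock: 14.05
position: [611.5, 178.7, 225.9]
ee_rot: [0.998, -0.066, 0.003, -0.001]
contact_force: [0.6, -0.0, 0.0]
gripper_width: 85.4
grasp_force: 0.0
```

{"api": "servo_tool", "payload": {"commands": [[[150,0,0,0,0,0,0],[180,0,0,0,0,0,0],[255,0,0,0,0,0,0],[255,0,0,0,0,0,0],[255,0,0,0,0,0,0],[255,0,0,0,0,0,0],[255,0,0,0,0,0,0],[255,0,0,0,0,0,0]]]}}

```text
clock: 14.72
position: [611.6, 177.0, 225.7]
ee_rot: [0.998, -0.066, 0.002, 0.001]
contact_force: [0.3, -5.1, 2.1]
gripper_width: 18.5
grasp_force: 58.5
```

Run:
```python
from h import *
s=arm.read_state();print(s["position"],s["contact_force"])
qs=np.linspace(1.913,-0.0,35);K=np.array([knob(q) for q in qs]);D=np.diff(K,axis=0)
off=s["position"]-K[0];print("off",off)
Rc=R.from_quat(s["ee_rot"]);print((Rc.inv().apply(D)/1000).round(4).tolist())
```

```text
[611.55352534 176.97553429 225.73375802] [ 0.32821461 -5.10027296  2.13789038]
off [ -0.57911634  -1.91112183 -15.1050039 ]
[[-0.0084, 0.0, -0.0028], [-0.0086, -0.0, -0.0023], [-0.0087, -0.0, -0.0018], [-0.0088, -0.0, -0.0013], [-0.0088, -0.0, -0.0008], [-0.0089, -0.0, -0.0003], [-0.0089, -0.0, 0.0002], [-0.0089, -0.0, 0.0007], [-0.0088, -0.0, 0.0012], [-0.0087, -0.0, 0.0017], [-0.0086, -0.0, 0.0021], [-0.0085, -0.0, 0.0026], [-0.0083, -0.0, 0.0031], [-0.0081, -0.0, 0.0036], [-0.0079, -0.0, 0.004], [-0.0077, -0.0, 0.0045], [-0.0074, -0.0, 0.0049], [-0.0071, -0.0, 0.0053], [-0.0068, -0.0, 0.0057], [-0.0065, -0.0, 0.0061], [-0.0062, -0.0, 0.0064], [-0.0058, -0.0, 0.0068], [-0.0054, -0.0, 0.0071], [-0.005, -0.0, 0.0074], [-0.0046, -0.0, 0.0076], [-0.0041, -0.0, 0.0079], [-0.0037, -0.0, 0.0081], [-0.0032, -0.0, 0.0083], [-0.0027, -0.0, 0.0085], [-0.0023, -0.0, 0.0086], [-0.0018, -0.0, 0.0087], [-0.0013, -0.0, 0.0088], [-0.0008, -0.0, 0.0089], [-0.0003, -0.0, 0.0089]]
```

{"api": "servo_tool", "payload": {"commands": [[[255,-0.004,0.0007,-0.001,0,0,0],[255,-0.0085,0,-0.0026,0,0,0],[255,-0.0087,0,-0.002,0,0,0],[255,-0.0088,0,-0.0015,0,0,0]]]}}

```text
clock: 15.05
position: [581.9, 181.3, 233.1]
ee_rot: [0.998, -0.066, 0.004, -0.0]
contact_force: [1.5, -3.3, 2.8]
gripper_width: 18.9
grasp_force: 58.6
```

```bash
cat >> h.py <<'E'
def arc(off,q1,n):
    s=arm.read_state();p=s["position"]-off-H;q=np.arctan2(p[2],-p@ex);Rc=R.from_quat(s["ee_rot"])
    print("q",q,"r",np.hypot(p@ex,p[2]),"F",s["contact_force"],s["gripper_width"])
    Q=[s["position"]]+[knob(v)+off for v in np.linspace(q,q1,n+1)[1:]]
    print((Rc.inv().apply(np.diff(Q,axis=0))/1000).round(4).tolist())
E
python3 - <<'E'
from h import *
arc(np.array([-.6,-1.9,-15.1]),.95,11)
for n in("scene","top"):
    d=cams.get_image(n);e=proj(d,arm.read_state()["position"]+[.6,1.9,15.1]);x,y=e.astype(int);im=d["frame"].astype(int);c=im[y-20:y+20,x-20:x+20]
    print(n,e,[(k[0],k[1]+[x-20,y-20]) for k in blob((c[...,2]>c[...,1]+60)&(c[...,2]>c[...,0]+60))[:3]])
E
```

```text
q 1.7173578598091699 r 157.9013180476752 F [ 1.45693401 -3.30867689  2.77722385] 18.854105283342694
[[-0.0109, 0.0003, -0.0014], [-0.011, -0.0, -0.0005], [-0.011, 0.0, 0.0002], [-0.011, 0.0, 0.001], [-0.0109, 0.0, 0.0018], [-0.0107, 0.0, 0.0025], [-0.0105, 0.0, 0.0033], [-0.0103, 0.0, 0.004], [-0.01, 0.0, 0.0047], [-0.0096, 0.0, 0.0054], [-0.0092, 0.0, 0.006]]
scene [227.43468837 193.81914759] [(np.int32(27), array([212.37, 209.78])), (np.int32(25), array([227.28, 193.76])), (np.int32(5), array([220.8, 211.6]))]
top [197.82492951 195.85172407] []
```

The knob follows the gripper: the scene sees it at (227,194), as predicted. On along the arc.

{"api": "servo_tool", "payload": {"commands": [[[255,-0.0109,0.0003,-0.0014,0,0,0],[255,-0.011,0,-0.0005,0,0,0],[255,-0.011,0,0.0002,0,0,0],[255,-0.011,0,0.001,0,0,0],[255,-0.0109,0,0.0018,0,0,0],[255,-0.0107,0,0.0025,0,0,0],[255,-0.0105,0,0.0033,0,0,0],[255,-0.0103,0,0.004,0,0,0]]]}}

```text
clock: 15.82
position: [494.4, 194.2, 219.8]
ee_rot: [0.998, -0.066, 0.002, -0.001]
contact_force: [-0.3, 0.1, -0.5]
gripper_width: 0.1
grasp_force: 0.0
```

Run:
```python
from h import *
arc(np.array([-.6,-1.5,-15.1]),.4,10)
```

```text
q 1.1420704262374797 r 157.10869807621148 F [-0.29712883  0.1242692  -0.53019623] 0.05137413824795588
[[-0.0109, 0.0012, 0.0044], [-0.0101, 0.0, 0.006], [-0.0096, 0.0, 0.0067], [-0.0091, 0.0, 0.0074], [-0.0085, 0.0, 0.0081], [-0.0079, 0.0, 0.0087], [-0.0072, 0.0, 0.0092], [-0.0065, 0.0, 0.0097], [-0.0058, 0.0, 0.0102], [-0.005, 0.0, 0.0106]]
```

Run:
```python
from h import *
P=[]
for n in("scene","top"):
    d=cams.get_image(n);im=d["frame"].astype(int)
    for q in(1.7,1.5,1.3,1.1,.9):print(n,q,proj(d,knob(q)).round(1))
    x,y=proj(d,knob(1.3)).astype(int);x0,y0=x-50,y-50
    c=im[y0:y0+100,x0:x0+100];print([(k[0],k[1]+[x0,y0]) for k in blob((c[...,2]>c[...,1]+60)&(c[...,2]>c[...,0]+60))[:6]])
    P.append(cv2.resize(d["frame"][y0:y0+100,x0:x0+100],None,fx=4,fy=4,interpolation=cv2.INTER_CUBIC))
cv2.imwrite("pics/p8.png",np.hstack(P))
```

```text
scene 1.7 [227.6 193.9]
scene 1.5 [231.1 200.8]
scene 1.3 [234.8 209.3]
scene 1.1 [238.7 219.2]
scene 0.9 [242.5 229.8]
[(np.int32(171), array([204.64, 220.63])), (np.int32(13), array([241.69, 242.  ])), (np.int32(11), array([222.55, 215.18])), (np.int32(1), array([224., 219.]))]
top 1.7 [197.8 196.6]
top 1.5 [195.2 211.3]
top 1.3 [193.5 226.1]
top 1.1 [192.9 240. ]
top 0.9 [193.4 252.3]
[(np.int32(68), array([196.28, 205.01]))]
```

View pics/p8.png

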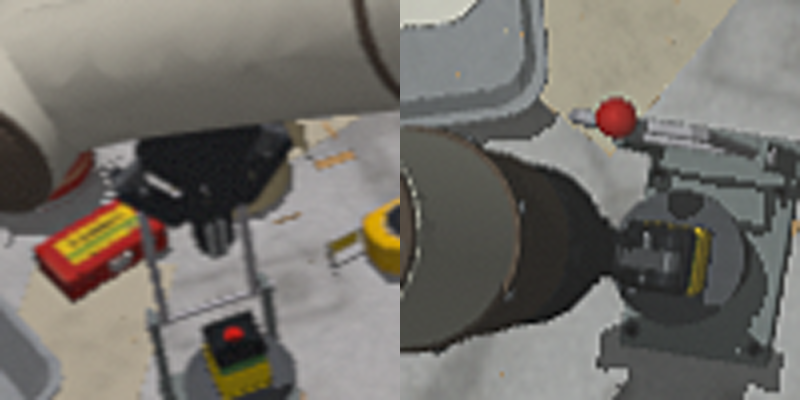

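The knob sits at top (196,205), which means q≈1.585: the grip was too shallow and slipped off. I regrasp deeper.

Run:
```python
from h import *
d=cams.get_image("top");o,v=ray(d,(196.28,205.01))
from scipy.optimize import brentq
q=brentq(lambda q:onz(d,(196.28,205.01),knob(q)[2])@ex-knob(q)@ex,1.3,1.9);k=knob(q);print(q,k,onz(d,(196.28,205.01),k[2]))
up=arm.read_state()["position"]+[0,0,75];plan(k+[0,0,50],Tk,1,start=(up,R.from_quat(arm.read_state()["ee_rot"])))
```

```text
1.5847223714093843 [561.76260963 185.62565269 249.9846794 ] [561.73794889 185.44132818 249.9846794 ]
dist 67.6 ang 0.3
[0, 0.0674, -0.0005, -0.0046, -0.1, -0.2, 0.1]
```

{"api": "servo_tool", "payload": {"commands": [[[255,0,0,-0.035,0,0,0],[255,0,0,-0.04,0,0,0],[0,0.022,0,-0.005,0,0,0],[0,0.023,0,0,0,0,0],[0,0.022,0,0,0,0,0],[0,0,0,0,0,0,0],[0,0,0,0,0,0,0],[0,0,0,0,0,0,0]]]}}

```text
clock: 16.63
position: [561.9, 184.3, 300.4]
ee_rot: [0.998, -0.066, 0.002, -0.001]
contact_force: [0.2, -0.5, 0.9]
gripper_width: 72.4
grasp_force: 0.0
```

Run:
```python
from h import *
print(arm.read_state()["gripper_width"])
plan(knob(1.585)-[0,0,22],Tk,1)
```

```text
72.42093980383683
dist 72.5 ang 0.2
[0, -0.0006, -0.0012, 0.0725, -0.1, -0.2, 0.0]
```

{"api": "servo_tool", "payload": {"commands": [[[0,-0.0005,-0.001,0.015,0,0,0],[0,0,0,0.02,0,0,0],[0,0,0,0.02,0,0,0],[0,0,0,0.012,0,0,0],[0,0,0,0.005,0,0,0],[0,0,0,0,0,0,0],[0,0,0,0,0,0,0]]]}}

```text
clock: 17.22
position: [562.2, 185.6, 229.9]
ee_rot: [0.998, -0.066, 0.003, -0.001]
contact_force: [-0.7, 0.4, 0.7]
gripper_width: 84.9
grasp_force: 0.0
```

{"api": "servo_tool", "payload": {"commands": [[[150,0,0,0,0,0,0],[180,0,0,0,0,0,0],[255,0,0,0,0,0,0],[255,0,0,0,0,0,0],[255,0,0,0,0,0,0],[255,0,0,0,0,0,0],[255,0,0,0,0,0,0],[255,0,0,0,0,0,0]]]}}

```text
clock: 17.88
position: [562.0, 184.2, 229.6]
ee_rot: [0.998, -0.066, 0.002, 0.0]
contact_force: [-1.2, -4.7, 3.0]
gripper_width: 18.9
grasp_force: 58.5
```

{"api": "servo_tool", "payload": {"commands": [[[150,0,0,0,0,0,0],[150,0,0.0014,0.002,0,0,0],[150,0,0,0.002,0,0,0],[150,0,0,0,0,0,0],[255,0,0,0,0,0,0],[255,0,0,0,0,0,0],[255,0,0,0,0,0,0],[255,0,0,0,0,0,0],[255,0,0,0,0,0,0]]]}}

```text
clock: 18.63
position: [562.0, 184.1, 224.9]
ee_rot: [0.998, -0.066, 0.003, -0.001]
contact_force: [0.7, 0.7, -0.4]
gripper_width: 18.8
grasp_force: 58.5
```

Run:
```python
from h import *
s=arm.read_state();off=s["position"]-knob(1.585);print(off)
arc(off,1.585-.05*8,8)
```

```text
[  0.17409021  -1.52647062 -25.13279397]
q 1.5850000000000002 r 158.0 F [ 0.73886446  0.73628052 -0.38391136] 18.820955166508995
[[-0.0079, -0.0, 0.0], [-0.0079, -0.0, 0.0004], [-0.0079, -0.0, 0.0008], [-0.0078, -0.0, 0.0012], [-0.0077, -0.0, 0.0016], [-0.0076, -0.0, 0.002], [-0.0075, -0.0, 0.0024], [-0.0074, -0.0, 0.0028]]
```

{"api": "servo_tool", "payload": {"commands": [[[255,-0.0079,0,0,0,0,0],[255,-0.0079,0,0.0004,0,0,0],[255,-0.0079,0,0.0008,0,0,0]]]}}

```text
clock: 18.88
position: [538.2, 187.6, 223.5]
ee_rot: [0.998, -0.066, 0.003, -0.001]
contact_force: [2.4, 2.5, -3.2]
gripper_width: 19.2
grasp_force: 58.6
```

{"api": "servo_tool", "payload": {"commands": [[[255,-0.0078,0,0.0012,0,0,0],[255,-0.0077,0,0.0016,0,0,0],[255,-0.0076,0,0.002,0,0,0]]]}}

```text
clock: 19.13
position: [515.3, 190.8, 219.2]
ee_rot: [0.998, -0.066, 0.004, -0.001]
contact_force: [3.6, 3.2, -1.7]
gripper_width: 18.8
grasp_force: 58.5
```

Run:
```python
from h import *
arc(np.array([.2,-1.5,-25.1]),.95,6)
d=cams.get_image("scene");print(proj(d,arm.read_state()["position"]+[-.2,1.5,25.1]))
for n in("top",):
    d=cams.get_image(n);im=d["frame"].astype(int);c=im[185:260,180:215];print([(k[0],k[1]+[180,185]) for k in blob((c[...,2]>c[...,1]+60)&(c[...,2]>c[...,0]+60))[:3]])
```

```text
q 1.2838689657281133 r 158.7649584469024 F [ 3.61669201  3.22682967 -1.72927851] 18.822474884919263
[[-0.0082, 0.0005, 0.0034], [-0.0082, -0.0, 0.0031], [-0.008, -0.0, 0.0036], [-0.0078, 0.0, 0.004], [-0.0076, 0.0, 0.0044], [-0.0073, 0.0, 0.0049]]
[235.12887125 210.36971282]
[(np.int32(1), array([208., 240.])), (np.int32(1), array([205., 241.]))]
```

{"api": "servo_tool", "payload": {"commands": [[[255,-0.0082,-0.0005,0.0032,0,0,0],[255,-0.0082,0,0.0031,0,0,0],[255,-0.008,0,0.0036,0,0,0],[255,-0.0078,0,0.004,0,0,0]]]}}

```text
clock: 19.57
position: [483.7, 195.4, 205.5]
ee_rot: [0.998, -0.066, 0.004, -0.001]
contact_force: [1.8, 4.1, 1.6]
gripper_width: 18.9
grasp_force: 59.4
```

Run:
```python
from h import *
arc(np.array([.2,-1.5,-25.1]),.65,8)
```

```text
q 1.0643961231945862 r 158.537587384834 F [1.75975195 4.08533391 1.62133864] 18.90810619709642
[[-0.0068, 0.0008, 0.0046], [-0.0069, 0.0, 0.0045], [-0.0066, 0.0, 0.0048], [-0.0064, 0.0, 0.0052], [-0.0061, 0.0, 0.0055], [-0.0058, 0.0, 0.0058], [-0.0055, 0.0, 0.0061], [-0.0052, 0.0, 0.0063]]
```

{"api": "servo_tool", "payload": {"commands": [[[255,-0.0069,-0.0005,0.0045,0,0,0],[255,-0.0069,0,0.0045,0,0,0],[255,-0.0066,0,0.0048,0,0,0],[255,-0.0064,0,0.0052,0,0,0],[255,-0.0061,0,0.0055,0,0,0],[255,-0.0058,0,0.0058,0,0,0]]]}}

```text
clock: 20.07
position: [445.4, 201.0, 173.3]
ee_rot: [0.998, -0.066, 0.003, -0.001]
contact_force: [0.6, 5.4, 2.2]
gripper_width: 19.0
grasp_force: 58.4
```

Run:
```python
from h import *
arc(np.array([.2,-1.5,-25.1]),.3,8)
```

```text
q 0.7441448670428078 r 157.08957745048886 F [0.56664063 5.40592144 2.15732758] 18.9839964544285
[[-0.0065, 0.0013, 0.006], [-0.0054, 0.0, 0.0069], [-0.005, 0.0, 0.0072], [-0.0046, 0.0, 0.0075], [-0.0042, 0.0, 0.0077], [-0.0038, 0.0, 0.0079], [-0.0033, 0.0, 0.0081], [-0.0029, 0.0, 0.0083]]
```

{"api": "servo_tool", "payload": {"commands": [[[255,-0.0056,-0.0006,0.0064,0,0,0],[255,-0.0054,-0.0005,0.0069,0,0,0],[255,-0.005,0,0.0072,0,0,0],[255,-0.0046,0,0.0075,0,0,0],[255,-0.0042,0,0.0077,0,0,0],[255,-0.0038,0,0.0079,0,0,0]]]}}

```text
clock: 20.57
position: [417.0, 205.2, 129.6]
ee_rot: [0.998, -0.066, 0.002, -0.0]
contact_force: [-1.3, 3.2, 2.2]
gripper_width: 19.0
grasp_force: 58.4
```

Run:
```python
from h import *
arc(np.array([.2,-.5,-25.1]),0,10)
```

```text
q 0.41038855393538276 r 157.23710689519444 F [-1.3043725   3.20326471  2.24798279] 19.034566466977672
[[-0.0032, 0.0006, 0.0057], [-0.0022, 0.0, 0.0061], [-0.002, 0.0, 0.0062], [-0.0017, 0.0, 0.0062], [-0.0015, 0.0, 0.0063], [-0.0012, 0.0, 0.0064], [-0.001, 0.0, 0.0064], [-0.0007, 0.0, 0.0064], [-0.0004, 0.0, 0.0065], [-0.0002, 0.0, 0.0065]]
```

{"api": "servo_tool", "payload": {"commands": [[[255,-0.0026,-0.0003,0.0058,0,0,0],[255,-0.0022,0,0.0061,0,0,0],[255,-0.002,0,0.0062,0,0,0],[255,-0.0017,0,0.0062,0,0,0],[255,-0.0015,0,0.0063,0,0,0],[255,-0.0012,0,0.0064,0,0,0],[255,-0.001,0,0.0064,0,0,0],[255,-0.0007,0,0.005,0,0,0],[255,0,0,0,0,0,0]]]}}

```text
clock: 21.32
position: [405.1, 206.9, 81.0]
ee_rot: [0.998, -0.066, 0.002, 0.0]
contact_force: [1.9, 0.4, 0.8]
gripper_width: 19.2
grasp_force: 58.5
```

{"api": "servo_tool", "payload": {"commands": [[[255,-0.0003,0,0.003,0,0,0],[255,0,0,0,0,0,0]]]}}

```text
clock: 21.48
position: [404.7, 207.0, 78.5]
ee_rot: [0.998, -0.066, 0.002, -0.0]
contact_force: [0.6, -0.8, 0.3]
gripper_width: 19.1
grasp_force: 58.5
```

{"api": "servo_tool", "payload": {"commands": [[[255,-0.0002,0,0.003,0,0,0],[255,0,0,0,0,0,0]]]}}

```text
clock: 21.65
position: [404.6, 207.1, 75.7]
ee_rot: [0.998, -0.066, 0.002, -0.0]
contact_force: [0.5, -1.3, 0.7]
gripper_width: 19.0
grasp_force: 58.5
```

{"api": "servo_tool", "payload": {"commands": [[[255,-0.0001,0,0.003,0,0,0],[255,0,0,0.002,0,0,0],[255,0,0,0,0,0,0]]]}}

```text
clock: 21.9
position: [404.1, 207.2, 72.1]
ee_rot: [0.998, -0.067, 0.002, -0.0]
contact_force: [-6.3, -1.8, 14.5]
gripper_width: 19.1
grasp_force: 59.5
```

{"api": "servo_tool", "payload": {"commands": [[[255,0,0,0.002,0,0,0],[255,0,0,0,0,0,0]]]}}

```text
clock: 22.07
position: [404.3, 207.1, 70.5]
ee_rot: [0.998, -0.066, 0.002, -0.0]
contact_force: [-1.8, -2.6, 11.1]
gripper_width: 18.7
grasp_force: 61.2
```

{"api": "servo_tool", "payload": {"commands": [[[255,0,0,0.0015,0,0,0],[255,0,0,0,0,0,0]]]}}

```text
clock: 22.23
position: [404.4, 207.1, 69.8]
ee_rot: [0.998, -0.067, 0.002, 0.0]
contact_force: [-7.5, -2.1, 23.8]
gripper_width: 18.7
grasp_force: 62.3
```

{"api": "servo_tool", "payload": {"commands": [[[255,0,0,-0.0012,0,0,0],[200,0,0,0,0,0,0],[100,0,0,0,0,0,0],[0,0,0,0,0,0,0],[0,0,0,0,0,0,0],[0,0,0,0,0,0,0],[0,0,0,0,0,0,0],[0,0,0,0,0,0,0],[0,0,0,0,0,0,0]]]}}

```text
clock: 22.98
position: [404.6, 207.4, 68.5]
ee_rot: [0.998, -0.066, 0.002, -0.0]
contact_force: [-0.2, -0.4, 0.0]
gripper_width: 85.5
grasp_force: 0.0
```

{"api": "servo_tool", "payload": {"commands": [[[0,0,0,-0.01,0,0,0],[0,0,0,-0.03,0,0,0],[0,0,0,-0.04,0,0,0],[0,0,0,-0.04,0,0,0],[0,0,0,-0.04,0,0,0],[0,0.01,0.038,0,0,0,0],[0,0,0.04,0,0,0,0],[0,0,0.04,0,0,0,0],[0,0,0.04,0,0,0,0],[0,0,0,0,0,0,0]]]}}

```text
clock: 23.82
position: [390.5, 44.7, 228.3]
ee_rot: [0.998, -0.069, 0.002, -0.0]
contact_force: [-0.1, 0.7, -0.1]
gripper_width: 85.2
grasp_force: 0.0
```

Run:
```python
from h import *
np.set_printoptions(precision=1,suppress=True)
P=[]
for n in("scene","top"):
    d=cams.get_image(n);im=d["frame"].astype(int)
    for q in(0,.05,.1):print(n,q,proj(d,knob(q)).round(1))
    x,y=proj(d,[455,200,100]).astype(int);x0,y0=x-40,y-40
    c=im[y0:y0+80,x0:x0+80]
    for k in blob((c[...,2]>c[...,1]+50)&(c[...,2]>c[...,0]+50))[:4]:print(k[0],k[1]+[x0,y0],onz(d,k[1]+[x0,y0],134),onz(d,k[1]+[x0,y0],92))
    P.append(cv2.resize(d["frame"][y0:y0+80,x0:x0+80],None,fx=5,fy=5,interpolation=cv2.INTER_CUBIC))
cv2.imwrite("pics/p9.png",np.hstack(P))
```

```text
scene 0 [254.1 272.7]
scene 0.05 [253.8 271. ]
scene 0.1 [253.5 269.2]
97 [214.3 221.4] [608.3 230.6 134. ] [646.9 219.9  92. ]
42 [253.2 272.9] [373.9 220.6 134. ] [403.8 209.5  92. ]
15 [241.9 241.8] [491.  196.5 134. ] [525.2 184.6  92. ]
3 [280.7 218.3] [510.5  55.8 134. ] [545.5  38.6  92. ]
top 0 [205.4 275.7]
top 0.05 [204.4 275.9]
top 0.1 [203.5 275.9]
55 [204.6 275.8] [406.  196.7 134. ] [402.8 208.9  92. ]
22 [206.1 239.9] [489.6 195.8 134. ] [489.9 208.   92. ]
```

View pics/p9.png

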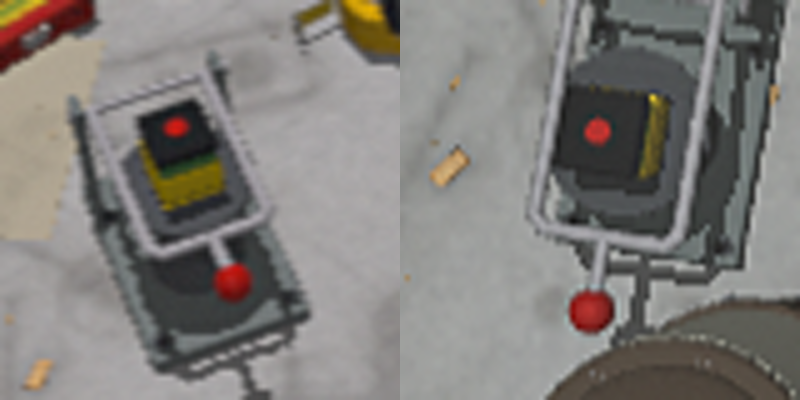

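The bail lies on the flange: the knob at scene (253.2,272.9) matches q≈0. The level's dot has not moved, and the arm is clear.

```bash
python3 -c "
from bench import ticket
print(ticket.job_done())"
```

```text
the job is handed in; nothing more can be done
None
```

The job is handed in at about 24 s: the level was released upright and seated in the bowl, and the bail lies on its flange at q≈0. The bail slipped from the grip once on the way over and I regrasped it. The arm was clear at the end, and I saw no contact with the other things on the bench.

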